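# Cull warped mould followers on the test plate

### The arm

A 6-joint arm with a two-finger parallel gripper is mounted at the origin on the work surface; the furniture and walls round the work are solid. World frame = base frame: x ahead of the robot, y to its left, z up, the work surface at z = 0. Lengths are in mm, angles in degrees, forces in N, time in s.
With the tool pointing down it reaches from about 350 to 850 mm from the base axis. Payload 8.1 kg.
Tool frame: the origin (TCP) lies midway between the tips of the shut fingers; the grasp point (between the pads) lies 19 mm behind it; z points along the fingers, y is the direction in which the jaws open and shut (so a half turn about z gives the same grasp; the last joint's range is limited). The gripper opens to 85 mm and grips with 20 to 120 N. Pads are 22 mm wide; open, the fingers measure 114 mm over their backs; the gripper's body (76 mm by 85 mm) begins 54 mm behind the grasp point. The pads swing forward as they close: fully open they stand 13 mm farther back than shut.
Start: joints at [-72.445, 7.471, 85.268, -0, 87.261, -4.893], TCP at [229.132, -554.53, 231.292] pointing down, gripper open.
Joint ranges: [-169.43, 169.43], [-51.17, 129.36], [1.28, 143.12], [-76.62, 256.62], [0, 156.53], [-152.29, 152.29]. Speed limits (degrees/s): [136.94, 136.94, 159.86, 180, 180, 180].

### API

Orientations are given as [roll, pitch, yaw] about the fixed x, y, z axes, in that order (R = Rz(yaw) Ry(pitch) Rx(roll)).
In Python, from bench import telemetry, snapshot, camera_params, job gives the robot as it stands. The module is installed in compiled form; this text tells all that it offers.
- The arm moves only by the shell command python3 -m jog 'ROWS' [FORCE]. ROWS is JSON, a list that holds one entry, the list of rows, each a list of 7 numbers: the shift along the tool's x, y, z in units of 50 mm (1.0 is 50 mm), then the turn, a rotation vector about the tool's x, y, z in units of 2 pi rad (1.0 is 2 pi rad), then the opening, from 0 (shut) to 1 (fully open). In form: [[[dx, dy, dz, rx, ry, rz, claw], ...]]. A call has 1 to 12 rows; each row shifts and turns the commanded pose from where the row before left it, along the tool's axes as they then stand; what a row does not reach is not made up. A row lasts 1/8 s, in which the tool goes at most 62.5 mm and 10.7 degrees, less where a joint would pass 70% of its speed; a pose out of reach is approached as far as the arm can. A call with a number of a shift or a turn outside -1 to 1 is refused whole. A call with a gripper value outside its range is refused whole. The fingers move at their own pace and stop on an object; FORCE is the grip in N (left out, the last holds). Time passes only in rows, so rows that do not move let the fingers close. It gives the time, the measured TCP pose, the force and the opening at its end, in the units of the state.
- telemetry.sense(): the state, without advancing time (a new reading comes with each control period).
- snapshot(name): name is "scene" or "top"; returns (picture, depth): 400x640x3 uint8, red, green, blue; 400x640 float32, mm along the optical axis (not along the pixel's ray), 0 where there is no reading.
- camera_params(name): a dict with "K" (3x3 intrinsics, pixels), "extrinsics" (4x4, takes a point from camera to world coordinates). Camera axes: x right, y down, z forward; pixel columns grow to the right and rows downward; lengths in mm; the calibration is good to about 2 mm. A picture is of the moment at which its call begins. camera_params takes no time and is no camera call.
- job.hand_in(): hands the job in, once; it reports no verdict.
The state is a dict: "time": time; "joint_pos": joint angles; "qd": joint speeds; "joint_efforts": joint torques, N m; "tool_pos": TCP position; "tcp_rot": TCP orientation; "ft_force": force on the tool from outside, world axes, zero at the start; "wrist_torque": the same for the moment, N m; "finger_gap": finger opening in mm.
Only numpy, scipy, OpenCV 4.12 (cv2) and the standard library are available. Lean on these libraries where they do the work, as an engineer would, in place of code of your own. Each camera call takes 0.05 s, during which the arm holds its last target. There are 200 camera calls.

### The job

One mould follower already lies at the right-hand end of the long dark test plate; take the other two off the sloping drain rack and lay them beside it, handle up, so that the three lie in a row along the middle of the plate with their long sides pointing away from you. Then go along the row from left to right (as the robot faces) and press down firmly, with about 10 N, with the fingertips on a near corner and after that on a far corner of each, to find out which of them rocks. Lay the one that rocks handle up on the floor of the red reject tray; leave the flat ones lying on the plate, and do not disturb the tape roll and the two check weights.

Things in the scene. Friction and masses are not known exactly. Their poses are not given: they have to be found in the camera images.
- follower_1_mid (a point): mould follower (press plate), loose, 0.36 to 0.46 kg: stainless plate 112 (x) x 72 (y) x 5 mm with an upright blue grip bar on the middle of its top, 44 mm long (along x), 12 mm thick (along y), rising 34 mm above the plate (39 mm in all). This point is its centre, 19.5 mm above its underside; z points out of its top, through the bar
- follower_2_mid (a point): a second follower that looks the same. Two of the three start on the drain rack, bar side up: x points up the slope away from the robot, z leans 25 degrees from vertical towards the robot. The third starts level on the test plate. One of the three is warped; which one must be found by pressing. This point is its centre, 19.5 mm above its underside
- follower_3_mid (a point): a third that looks alike; this point is its centre. A flat follower keeps still when a corner is pressed. The warped one is flat under its bar but both ends bend up, 3.5 mm at the tips: it rests level with its corners raised, a touch below 2 N does not move it, a corner pressed with over 5 N gives way 2 to 3 mm down to the plate (the other end lifts 12 mm), and it rocks back when let go
- drain_rack: fixed steel wire drain rack, 266 mm wide (y) and about 115 mm deep (x), 80 mm high; origin on the table under its middle, x points away from the robot. Its wire surface rises 25 degrees from the robot's side to the back, with a 11 mm lip along its low front edge and three bays side by side, 86 mm from centre to centre along y, parted by wires 7 mm high; two of the bays hold a follower each, lying lengthwise up the slope against the lip
- test_plate_top (a point): middle of the top face of the fixed dark granite test plate, 140 (x) x 290 (y) mm, its flat top 35 mm above the table; x points away from the robot's side, y to the left along the row
- reject_tray: fixed shallow red plastic tray, outside 146 (x) x 110 (y) x 20 mm with a rim 5 mm wider all round, walls and floor 4 mm (inside 138 x 102 mm, floor 4 mm above the table); origin on the table under its middle. A follower fits in lengthwise along its x
- tape_2: roll of tan tape lying flat, 106 mm across, 25 mm high, loose; stays where it is; origin on the table under its middle
- check_weight_1: small chromed knobbed weight, 30 mm across, 36 mm high, loose; stays where it is; origin on the table under its middle
- check_weight_2: smaller chromed knobbed weight, 24 mm across, 30 mm high, loose; stays where it is; origin on the table under its middle

How it is judged:
By the outcome, as a careful person would: the job done as asked, in the order asked, and still so for the second after the job is handed in, with the robot touching nothing.
It also fails if it takes over 72 s, if anything falls off the work surface, if the arm or the gripper's body presses on something with over 40 N, if the wrist force passes 120 N, or if a joint passes its speed limit or range.

## Working session

There is one attempt and no reset: what is moved stays moved. The work goes in short steps, Python scripts to look and compute and a shell command to move; the robot and the scene stay as the last step left them, time stands still between calls to the robot, and variables do not carry over. Pictures are saved under pics/ and viewed, about 8 in all and at most 12, crops included, and the job is handed in when it is done.

```bash
mkdir -p pics
cat > h.py <<'E'
import numpy as np,cv2,sys
from bench import telemetry,snapshot,camera_params
from scipy.spatial.transform import Rotation as R
def snap(n,f):
    im,d=snapshot(n); cv2.imwrite(f'pics/{f}.png',im[:,:,::-1]); np.save(f'pics/{f}.npy',d); return im,d
def pt(n,d,u,v,w=1):
    c=camera_params(n);K=np.array(c['K']);T=np.array(c['extrinsics'])
    p=d[v-w:v+w+1,u-w:u+w+1];z=np.median(p[p>0]) if (p>0).any() else 0
    return (T@np.r_[np.linalg.inv(K)@[u,v,1]*z,1])[:3].round(1)
def world(n,d):
    c=camera_params(n);K=np.array(c['K']);T=np.array(c['extrinsics'])
    v,u=np.mgrid[:400,:640];P=np.stack([u,v,np.ones_like(u)],-1)@np.linalg.inv(K).T*d[...,None]
    return P@T[:3,:3].T+T[:3,3]
E
python3 - <<'E'
from h import *
a,_=snap('top','t0');b,_=snap('scene','s0')
print(telemetry.sense())
for n in('top','scene'):print(camera_params(n))
E
```

```text
{'time': 0.1, 'joint_pos': array([-7.24445018e+01,  7.51303992e+00,  8.53250263e+01,  2.32057869e-04,
        8.72617456e+01, -4.89353771e+00]), 'qd': array([-0.02811289, -0.08269325, -0.10925554, -0.08992811, -0.07710608,
        0.01714624]), 'joint_efforts': array([ 1.24926461e-03, -5.70948708e+01, -5.01943338e+01, -1.03473906e-04,
        8.04593641e-03, -3.21488210e-05]), 'tool_pos': array([ 228.97890949, -554.03340918,  230.3067462 ]), 'tcp_rot': array([-1.79900572e+02, -8.74532696e-03,  2.24490170e+01]), 'ft_force': array([ 0.77526181,  0.06051926, -0.13468541]), 'wrist_torque': array([ 0.00123264, -0.02518187, -0.03708068]), 'finger_gap': 85.33953929539854}
{'K': array([[375.75116151,   0.        , 317.49479675],
       [  0.        , 375.75116151, 199.96927849],
       [  0.        ,   0.        ,   1.        ]]), 'extrinsics': array([[-1.84987122e-02, -9.93957587e-01,  1.08194789e-01,
         3.16466411e+02],
       [-9.99820639e-01,  1.79504494e-02, -6.03918952e-03,
         3.88172142e+01],
       [ 4.06055317e-03, -1.08287100e-01, -9.94111370e-01,
         1.38628808e+03],
       [ 0.00000000e+00,  0.00000000e+00,  0.00000000e+00,
         1.00000000e+00]])}
{'K': array([[377.49585846,   0.        , 318.98322171],
       [  0.        , 377.49585846, 201.70238643],
       [  0.        ,   0.        ,   1.        ]]), 'extrinsics': array([[-8.70458753e-01, -2.13578817e-01,  4.43492557e-01,
        -1.45199701e+01],
       [-4.91942369e-01,  4.08852106e-01, -7.68656400e-01,
         8.31559412e+02],
       [-1.71541411e-02, -8.87256470e-01, -4.60957364e-01,
         5.49067481e+02],
       [ 0.00000000e+00,  0.00000000e+00,  0.00000000e+00,
         1.00000000e+00]])}
```

View pics/t0.png

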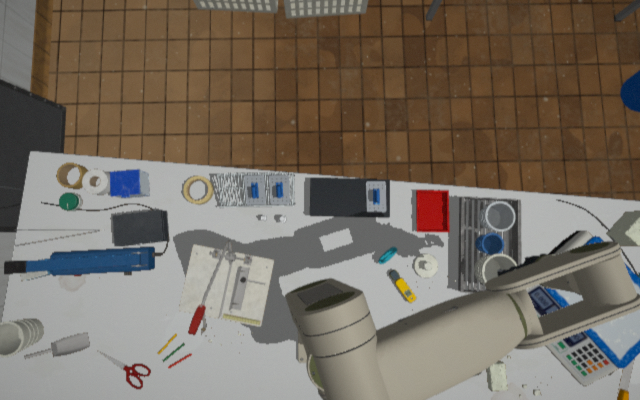

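View pics/s0.png

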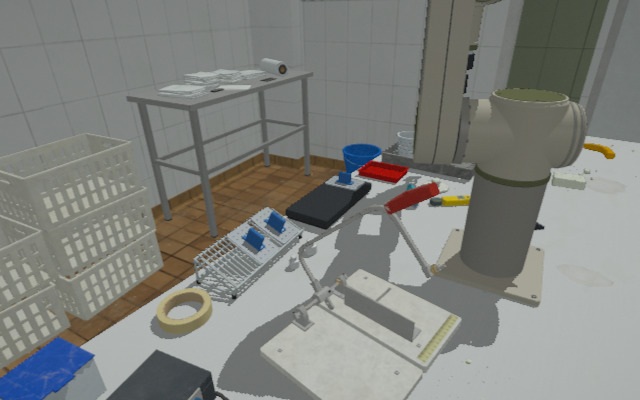

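The top view shows the rack at about (253,190) with followers in its middle and right bays, the plate at (347,197) with follower 3 at (376,196), the tray at (432,210), the tape at (198,190) and the weights at (262,218) and (281,218). Next I'll measure them.

Run:
```python
from h import *
im=cv2.imread('pics/t0.png');d=np.load('pics/t0.npy')
cv2.imwrite('pics/t0c.png',cv2.resize(im[165:245,200:400],None,fx=4,fy=4,interpolation=cv2.INTER_CUBIC))
W=world('top',d);hsv=cv2.cvtColor(im,cv2.COLOR_BGR2HSV)
m=cv2.inRange(hsv,(100,120,50),(125,255,255));m[:,:235]=0;m[:,400:]=0;m[:175]=0;m[210:]=0
n,l,s,c=cv2.connectedComponentsWithStats(m)
for i in range(1,n):
    if s[i,4]<15: continue
    P=W[l==i]; print('blue',s[i],c[i].round(1)); 
    z=P[:,2];t=P[z>np.percentile(z,60)]; print('  all',P.mean(0).round(1),'top',np.median(t,0).round(1),'zmax',z.max().round(1), 'rng',P.min(0).round(0),P.max(0).round(0))
m=cv2.inRange(hsv,(0,150,90),(8,255,255));m[:,:400]=0;m[:,460:]=0;m[240:]=0;m[:180]=0
P=W[m>0];P=P[P[:,2]<40];print('tray',P.min(0).round(),P.max(0).round(),np.median(P,0), cv2.minAreaRect(P[:,:2].astype(np.float32)))
# plate
m=(np.abs(W[...,2]-35)<9);m[:,:300]=0;m[:,392:]=0;m[:170]=0;m[220:]=0
P=W[m];print('plate',cv2.minAreaRect(P[:,:2].astype(np.float32)),np.median(P,0))
for u,v in[(320,200),(347,198),(300,230),(262,217),(281,217),(245,190)]:print(u,v,pt('top',d,u,v,0))
```

```text
blue [251 183   8  15  90] [254.6 190.1]
  all [498.6 252.3  70.5] top [496.8 255.   82.9] zmax 90.8 rng [473. 244.  39.] [526. 266.  91.]
blue [276 183   7  15  92] [279.1 189.6]
  all [498.9 165.6  70.5] top [496.2 167.6  83. ] zmax 94.9 rng [472. 156.  41.] [524. 178.  95.]
blue [373 189   7  15  92] [375.8 196.2]
  all [ 470.8 -177.6   56.3] top [ 473.8 -179.3   72.1] zmax 79.0 rng [ 448. -192.   36.] [ 499. -168.   79.]
tray [ 343. -450.   -7.] [ 495. -327.   28.] [ 418.63223813 -387.68018174    4.11663868] ((418.77288818359375, -389.1993713378906), (116.74529266357422, 151.42999267578125), 87.09127807617188)
plate ((474.6565246582031, -85.659423828125), (288.6556396484375, 140.98683166503906), 87.94548034667969) [473.44445032 -81.54838935  34.97879721]
320 200 [463.1  21.6  36.2]
347 198 [468.8 -76.4  34.8]
300 230 [357.5  97.   -3.9]
262 217 [406.1 232.6  26.3]
281 217 [403.9 162.6  40.3]
245 190 [502.1 289.3  53. ]
```

View pics/t0c.png

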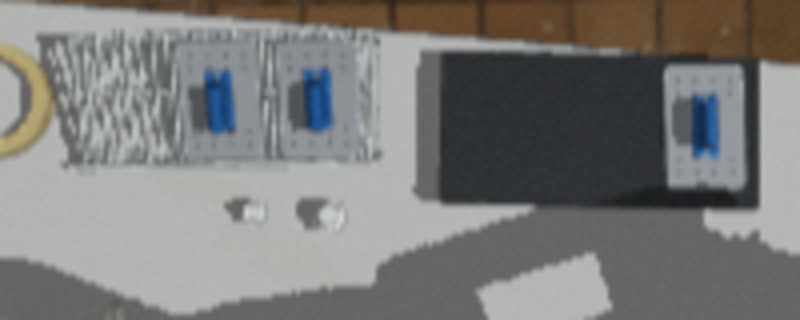

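The crop shows followers on the rack at crop (220,100) and (318,100), the empty left bay, the weights in front of the rack, and follower 3 square on the plate's right end. Next I'll fit planes and outlines for the plates.

```bash
python3 - <<'E'
from h import *
im=cv2.imread('pics/t0.png');d=np.load('pics/t0.npy');W=world('top',d)
hsv=cv2.cvtColor(im,cv2.COLOR_BGR2HSV)
bl=cv2.dilate(cv2.inRange(hsv,(100,110,40),(125,255,255)),np.ones((3,3)))
for nm,(u0,u1,v0,v1) in dict(A=(247,264,177,204),B=(271,288,177,204)).items():
    m=np.zeros((400,640),bool);m[v0:v1,u0:u1]=1;m&=(bl==0)&(d>0)
    P=W[m]
    A=np.c_[P[:,:2]-P[:,:2].mean(0),np.ones(len(P))];w=np.ones(len(P),bool)
    for _ in range(5):
        c=np.linalg.lstsq(A[w],P[w,2],rcond=None)[0];r=P[:,2]-A@c;w=abs(r)<6
    print(nm,P[:,:2].mean(0).round(1),c.round(3),np.degrees(np.arctan(c[0])).round(1),w.mean().round(2),r[w].std().round(2))
m=np.zeros((400,640),bool);m[178:215,362:390]=1
m&=(hsv[...,2]>75)&(abs(W[...,2]-40)<12)
P=W[m];print('F3',cv2.minAreaRect(P[:,:2].astype(np.float32)),np.median(P,0).round(1))
E
python3 -m jog '[[[0,0,-0.2,0,0,0.0208,0.6],[0,0,-0.2,0,0,0.0208,0.6],[0,0,-0.2,0,0,0.0208,0.6],[0.55,-1,0,0,0,0,0.6],[0.55,-1,0,0,0,0,0.6],[0.55,-1,0,0,0,0,0.6],[0.55,-1,0,0,0,0,0.6],[0.55,-1,0,0,0,0,0.6],[0.55,-1,0,0,0,0,0.6],[0.55,-1,0,0,0,0,0.6],[0.55,-1,0,0,0,0,0.6],[0.4,-1,0,0,0,0,0.6]]]' 50
```

```text
A [501.3 253.1] [ 4.6700e-01 -7.0000e-03  5.0745e+01] 25.1 0.94 2.65
B [499.1 168.3] [ 4.5200e-01 -2.5000e-02  5.0735e+01] 24.3 0.93 2.63
F3 ((475.2645263671875, -180.62901306152344), (98.40182495117188, 130.290283203125), 88.00633239746094) [ 473.  -182.4   39.2]
time: 1.6
tool_pos: [469.7, -102.7, 260.9]
tcp_rot: [-180.0, 0.0, -0.0]
ft_force: [0.9, 0.3, 0.0]
finger_gap: 51.3
```

```bash
python3 -m jog '[[[-0.02,-0.895,0.27,0,0,0,0.5],[-0.02,-0.895,0.27,0,0,0,0.5],[-0.02,-0.895,0.27,0,0,0,0.5],[-0.02,-0.895,0.27,0,0,0,0.5],[-0.02,-0.895,0.27,0,0,0,0.5],[-0.02,-0.895,0.27,0,0,0,0.5],[0,0,0,0,0.02315,0,0.5],[0,0,0,0,0.02315,0,0.5],[0,0,0,0,0.02315,0,0.5],[-0.423,0,0.906,0,0,0,0.5],[0,0,0,0,0,0,0.5]]]'
python3 - <<'E'
from h import *
im,d=snap('scene','s1')
cv2.imwrite('pics/s1c.png',cv2.resize(im[120:300,180:400,::-1],None,fx=3,fy=3,interpolation=cv2.INTER_CUBIC))
E
```

```text
time: 2.98
tool_pos: [459.9, 163.0, 125.9]
tcp_rot: [179.9, -24.6, 0.1]
ft_force: [0.1, -0.1, -0.9]
finger_gap: 42.7
```

View pics/s1c.png

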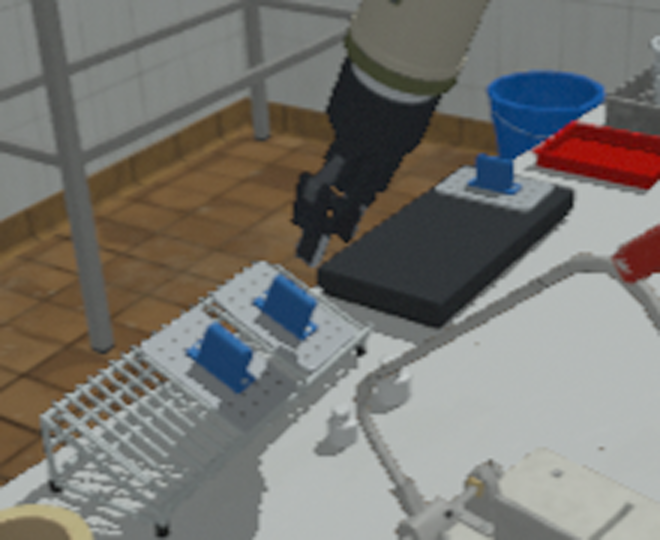

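The view from the side shows the gripper above bar B, in line with it, with rack and weights clear.

```bash
python3 -m jog '[[[0.022,-0.012,0.39,0,0,0,0.45],[0.022,-0.012,0.39,0,0,0,0.45],[0.022,-0.012,0.39,0,0,0,0.45],[0.022,-0.012,0.37,0,0,0,0.45],[0,0,0,0,0,0,0.45]]]' 50
python3 -m jog '[[[0,0,0,0,0,0,0],[0,0,0,0,0,0,0],[0,0,0,0,0,0,0],[0,0,0,0,0,0,0],[0,0,0,0,0,0,0]]]' 50
```

```text
time: 3.65
tool_pos: [500.4, 166.0, 62.4]
tcp_rot: [180.0, -24.9, -0.0]
ft_force: [-0.1, -0.2, 0.1]
finger_gap: 38.4
time: 4.28
tool_pos: [500.7, 166.5, 64.0]
tcp_rot: [-180.0, -25.1, -0.0]
ft_force: [-3.1, -2.1, 6.4]
finger_gap: 11.4
```

```bash
python3 -m jog '[[[0,0,-0.6,0,0,0,0],[0,0,-0.8,0,0,0,0],[0,0,-0.9,0,0,0,0],[0,0,0,0,-0.02315,0,0],[0,0,0,0,-0.02315,0,0],[0,0,0,0,-0.02315,0,0],[0.105,0.842,0,0,0,0,0],[0.105,0.842,0,0,0,0,0],[0.105,0.842,0,0,0,0,0],[0.105,0.842,0,0,0,0.006,0],[0.105,0.842,0,0,0,0,0],[0.105,0.842,0,0,0,0,0]]]'
python3 -m jog '[[[0,0,0,0,0,0,0]]]'
python3 - <<'E'
from h import *
im,d=snap('scene','s2');im2,d2=snap('top','t2')
a=cv2.resize(im[90:270,260:420,::-1],None,fx=3,fy=3,interpolation=cv2.INTER_CUBIC)
b=cv2.resize(im2[150:230,320:420,::-1],None,fx=3,fy=3,interpolation=cv2.INTER_CUBIC)
o=np.zeros((540,790,3),np.uint8);o[:,:480]=a;o[:240,485:785]=b;cv2.imwrite('pics/s2c.png',o)
E
```

```text
time: 5.78
tool_pos: [479.0, -87.8, 166.4]
tcp_rot: [-180.0, 0.0, -2.2]
ft_force: [1.4, 0.5, -3.8]
finger_gap: 10.9
time: 5.9
tool_pos: [479.0, -89.0, 166.4]
tcp_rot: [180.0, 0.0, -2.4]
ft_force: [-0.5, 0.2, -4.8]
finger_gap: 11.0
```

View pics/s2c.png

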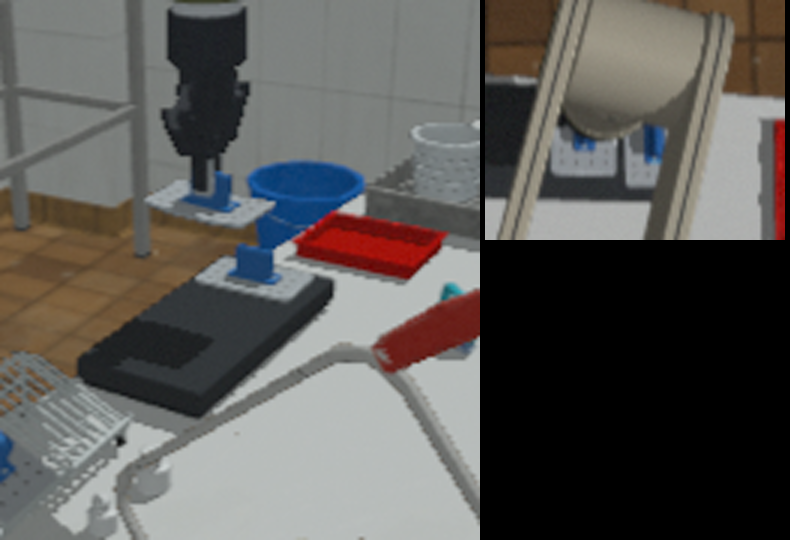

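The follower hangs level in the grip, the fingers on the far half of the bar. I'll measure the plate centre relative to the TCP.

Run:
```python
from h import *
for n,f,(u0,u1,v0,v1) in(('scene','s2',(300,360,145,172)),('top','t2',(335,365,185,212))):
    d=np.load(f'pics/{f}.npy');im=cv2.imread(f'pics/{f}.png');W=world(n,d);hsv=cv2.cvtColor(im,cv2.COLOR_BGR2HSV)
    m=np.zeros((400,640),bool);m[v0:v1,u0:u1]=1;m&=(abs(W[...,2]-153)<14)&(hsv[...,1]<60)&(d>0)&(hsv[...,2]>90)
    P=W[m];print(n,len(P),np.percentile(P,[1,5,50,95,99],axis=0).round(1).tolist(),cv2.minAreaRect(P[:,:2].astype(np.float32)))
```

```text
scene 280 [[422.4, -119.2, 150.8], [424.5, -113.7, 151.9], [470.3, -70.2, 154.7], [528.3, -49.2, 159.7], [532.1, -48.1, 160.3]] ((477.8343505859375, -84.64041900634766), (112.3270263671875, 74.4183120727539), 0.05764436721801758)
top 241 [[424.8, -119.1, 148.3], [425.4, -116.2, 149.8], [442.0, -79.3, 153.7], [465.6, -52.1, 158.2], [472.3, -49.2, 159.8]] ((449.5435485839844, -84.15789794921875), (69.97920227050781, 49.54374313354492), 87.91311645507812)
```

```bash
python3 -m jog '[[[-0.06,0,0.6,0,0,0,0],[0,0,0.7,0,0,0,0],[0,0,0.5,0,0,0,0],[0,0,0.2,0,0,0,0],[0,0,0.1,0,0,0,0],[0,0,0,0,0,0,0]]]'
python3 -m jog '[[[0,0,0.08,0,0,0,0],[0,0,0.08,0,0,0,0],[0,0,0,0,0,0,0]]]'
```

```text
time: 6.75
tool_pos: [477.0, -86.3, 62.3]
tcp_rot: [180.0, -0.1, -2.1]
ft_force: [-0.7, -0.4, -3.9]
finger_gap: 11.1
time: 7.12
tool_pos: [476.2, -86.5, 53.3]
tcp_rot: [-180.0, 0.0, -2.2]
ft_force: [-0.7, 0.2, -4.4]
finger_gap: 10.7
```

```bash
python3 -m jog '[[[0,0,0.04,0,0,0,0],[0,0,0,0,0,0,0]]]'; python3 -m jog '[[[0,0,0.03,0,0,0,0],[0,0,0,0,0,0,0]]]'
```

```text
time: 7.38
tool_pos: [476.8, -86.6, 52.4]
tcp_rot: [180.0, -0.0, -2.2]
ft_force: [-2.2, 0.8, 4.3]
finger_gap: 10.6
time: 7.62
tool_pos: [477.7, -86.7, 51.8]
tcp_rot: [180.0, -0.1, -2.2]
ft_force: [-3.5, 2.5, 9.8]
finger_gap: 11.2
```

```bash
python3 -m jog '[[[0,0,-0.04,0,0,0,0.4],[0,0,0,0,0,0,0.4],[0,0,-0.7,0,0,-0.006,0.4],[0,0,-1,0,0,0,0.4],[0,0,-1,0,0,0,0.4],[-0.023,-0.969,0,0,0,0,0.4],[-0.023,-0.969,0,0,0,0,0.4],[-0.023,-0.969,0,0,0,0,0.4],[-0.023,-0.969,0,0,0,0,0.4],[-0.023,-0.969,0,0,0,0,0.4],[-0.023,-0.969,0,0,0,0,0.4],[-0.023,-0.969,0,0,0,0,0.4]]]'
python3 -m jog '[[[0,0,0,0,0.02315,0,0.4],[0,0,0,0,0.02315,0,0.4],[0,0,0,0,0.02315,0,0.4],[-0.24,0,0.51,0,0,0,0.4],[-0.24,0,0.51,0,0,0,0.4],[0,0,0,0,0,0,0.4]]]'
```

```text
time: 9.12
tool_pos: [468.4, 254.3, 187.1]
tcp_rot: [-180.0, -0.0, -0.0]
ft_force: [0.8, 0.3, 0.1]
finger_gap: 34.2
time: 9.88
tool_pos: [466.5, 251.6, 127.8]
tcp_rot: [179.8, -24.8, 0.1]
ft_force: [-1.2, -0.4, -0.5]
finger_gap: 34.0
```

```bash
python3 -m jog '[[[0.01,-0.005,0.4,0,0,0,0.4],[0.01,-0.005,0.4,0,0,0,0.4],[0.02,-0.005,0.4,0,0,0,0.4],[0.02,-0.005,0.36,0,0,0,0.4],[0,0,0,0,0,0,0.4]]]' 50
python3 -m jog '[[[0,0,0,0,0,0,0],[0,0,0,0,0,0,0],[0,0,0,0,0,0,0],[0,0,0,0,0,0,0]]]' 50
```

```text
time: 10.5
tool_pos: [504.3, 253.3, 61.3]
tcp_rot: [180.0, -24.9, -0.0]
ft_force: [-0.2, -0.7, -0.7]
finger_gap: 34.1
time: 11.0
tool_pos: [504.7, 254.1, 63.0]
tcp_rot: [-179.9, -25.1, -0.0]
ft_force: [-3.5, -1.9, 6.4]
finger_gap: 11.0
```

```bash
python3 -m jog '[[[0,0,-0.6,0,0,0,0],[0,0,-0.8,0,0,0,0],[0,0,-0.9,0,0,0,0],[0,0,0,0,-0.02315,0,0],[0,0,0,0,-0.02315,0,0],[0,0,0,0,-0.02315,0,0],[0.082,0.826,0,0,0,0,0],[0.082,0.826,0,0,0,0,0],[0.082,0.826,0,0,0,0.006,0],[0.082,0.826,0,0,0,0,0],[0.082,0.826,0,0,0,0,0],[0.082,0.826,0,0,0,0,0]]]'
python3 -m jog '[[[0,0,0.2,0,0,0,0],[0,0,0,0,0,0,0]]]'
python3 - <<'E'
from h import *
im,d=snap('scene','s3')
a=cv2.resize(im[90:270,220:400,::-1],None,fx=3,fy=3,interpolation=cv2.INTER_CUBIC);cv2.imwrite('pics/s3c.png',a)
W=world('scene',d);hsv=cv2.cvtColor(im,cv2.COLOR_RGB2HSV)
z0=telemetry.sense()['tool_pos'][2]
for nm,zc,dz,yl,yh in(('A',z0-12,13,-45,60),('B',40,5,-136,-40),('F3',40,5,-230,-140)):
    m=(abs(W[...,2]-zc)<dz)&(hsv[...,1]<60)&(d>0)&(hsv[...,2]>90)&(W[...,0]>405)&(W[...,0]<545)&(W[...,1]>yl)&(W[...,1]<yh)
    P=W[m];print(nm,len(P),np.percentile(P,[1,50,99],axis=0).round(1).tolist(),cv2.minAreaRect(P[:,:2].astype(np.float32)))
E
```

```text
time: 12.5
tool_pos: [474.8, 4.3, 165.4]
tcp_rot: [-180.0, 0.0, -2.2]
ft_force: [0.5, -0.9, -4.1]
finger_gap: 10.8
time: 12.75
tool_pos: [474.1, 5.8, 154.3]
tcp_rot: [-180.0, 0.1, -2.2]
ft_force: [-0.3, 1.3, -4.1]
finger_gap: 10.8
A 351 [[413.4, -25.5, 139.4], [455.3, 25.4, 144.1], [523.1, 47.1, 154.0]] ((468.7064208984375, 9.605712890625), (74.58561706542969, 112.02168273925781), 87.5738296508789)
B 288 [[420.1, -118.8, 35.6], [464.8, -67.9, 40.6], [531.0, -44.6, 43.8]] ((479.25665283203125, -86.10641479492188), (80.90987396240234, 121.37579345703125), 86.57257843017578)
F3 200 [[416.7, -213.6, 35.2], [444.7, -165.5, 39.4], [516.9, -140.9, 42.0]] ((468.5829772949219, -177.4711456298828), (104.89083862304688, 73.74243927001953), 0.8030750751495361)
```

View pics/s3c.png

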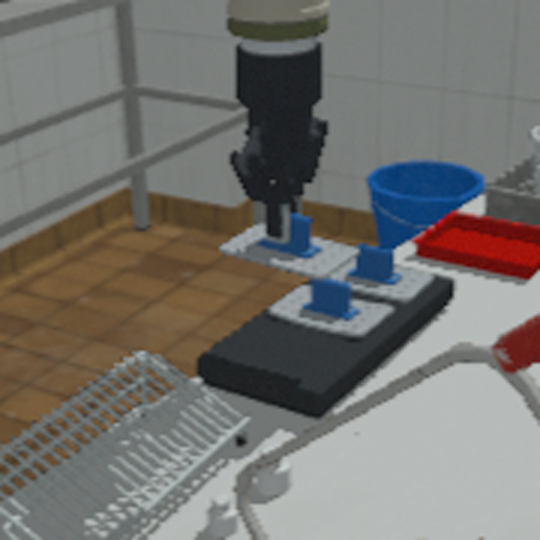

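```bash
python3 -m jog '[[[0.19,0,0.5,0,0,0,0],[0,0,0.7,0,0,0,0],[0,0,0.5,0,0,0,0],[0,0,0.2,0,0,0,0],[0,0,0,0,0,0,0],[0,0,0.08,0,0,0,0],[0,0,0,0,0,0,0]]]'
python3 -m jog '[[[0,0,0.05,0,0,0,0],[0,0,0,0,0,0,0]]]'
```

```text
time: 13.68
tool_pos: [485.4, 5.1, 57.3]
tcp_rot: [180.0, -0.1, -2.2]
ft_force: [-1.5, -1.0, -4.7]
finger_gap: 10.8
time: 13.92
tool_pos: [484.7, 5.0, 54.1]
tcp_rot: [-180.0, -0.0, -2.2]
ft_force: [-0.2, 0.4, -3.9]
finger_gap: 10.8
```

```bash
python3 -m jog '[[[0,0,0.05,0,0,0,0],[0,0,0,0,0,0,0]]]';python3 -m jog '[[[0,0,0.03,0,0,0,0],[0,0,0,0,0,0,0]]]'
```

```text
time: 14.18
tool_pos: [484.5, 5.1, 51.3]
tcp_rot: [-180.0, 0.0, -2.2]
ft_force: [0.9, -0.5, -4.4]
finger_gap: 11.3
time: 14.42
tool_pos: [485.0, 5.1, 50.5]
tcp_rot: [-180.0, -0.0, -2.2]
ft_force: [-1.2, 1.1, 2.3]
finger_gap: 10.8
```

```bash
python3 -m jog '[[[0,0,-0.02,0,0,0,0.35],[0,0,0,0,0,0,0.35],[0,0,-0.5,0,0,0,0.35],[0,0,-0.7,0,0,0,0],[-0.52,-0.24,0,0,0,0,0],[-0.53,-0.24,0,0,0,0,0],[0,0,0.4,0,0,0,0],[0,0,0.4,0,0,0,0],[0,0,0.4,0,0,0,0],[0,0,0,0,0,0,0]]]' 40
python3 -m jog '[[[0,0,0.06,0,0,0,0],[0,0,0,0,0,0,0]]]'
```

```text
time: 15.68
tool_pos: [431.8, 31.1, 49.7]
tcp_rot: [-180.0, 0.2, -2.2]
ft_force: [-0.4, -0.4, 0.2]
finger_gap: 0.0
time: 15.92
tool_pos: [433.8, 31.0, 48.8]
tcp_rot: [180.0, -0.1, -2.2]
ft_force: [-0.1, -0.3, 1.3]
finger_gap: 0.0
```

```bash
for i in 1; do python3 -m jog '[[[0,0,0.05,0,0,0,0],[0,0,0,0,0,0,0]]]'; done; python3 -m jog '[[[0,0,0.05,0,0,0,0],[0,0,0,0,0,0,0]]]'
```

```text
time: 16.18
tool_pos: [433.3, 31.1, 45.6]
tcp_rot: [-180.0, -0.0, -2.2]
ft_force: [0.1, 0.6, -0.8]
finger_gap: 0.1
time: 16.42
tool_pos: [433.0, 31.1, 42.8]
tcp_rot: [-180.0, 0.0, -2.2]
ft_force: [-0.5, 0.5, -0.5]
finger_gap: 0.2
```

```bash
python3 -m jog '[[[0,0,0.03,0,0,0,0],[0,0,0,0,0,0,0]]]'; python3 -m jog '[[[0,0,0.03,0,0,0,0],[0,0,0,0,0,0,0]]]';python3 -m jog '[[[0,0,0.02,0,0,0,0],[0,0,0,0,0,0,0]]]'
```

```text
time: 16.68
tool_pos: [433.1, 31.1, 41.4]
tcp_rot: [180.0, 0.0, -2.2]
ft_force: [0.2, 0.1, 0.5]
finger_gap: 0.4
time: 16.92
tool_pos: [433.3, 31.0, 40.1]
tcp_rot: [-180.0, -0.0, -2.2]
ft_force: [0.5, -0.3, 0.1]
finger_gap: 0.1
time: 17.18
tool_pos: [433.4, 31.1, 40.0]
tcp_rot: [180.0, 0.0, -2.2]
ft_force: [-6.3, -0.2, 13.0]
finger_gap: -0.1
```

```bash
python3 -m jog '[[[0,0,-0.008,0,0,0,0],[0,0,0,0,0,0,0],[0,0,0,0,0,0,0]]]'; python3 -m jog '[[[0,0,-0.3,0,0,0,0],[0.63,0,0,0,0,0,0],[0.63,0,0,0,0,0,0],[0.62,0,0,0,0,0,0],[0,0,0.2,0,0,0,0],[0,0,0,0,0,0,0]]]'; python3 -m jog '[[[0,0,0.05,0,0,0,0],[0,0,0,0,0,0,0]]]'
```

```text
time: 17.55
tool_pos: [433.3, 31.1, 40.0]
tcp_rot: [180.0, -0.0, -2.2]
ft_force: [-4.2, -0.5, 8.0]
finger_gap: 0.0
time: 18.3
tool_pos: [525.4, 27.6, 43.3]
tcp_rot: [-180.0, 0.2, -2.2]
ft_force: [0.0, -0.5, -0.3]
finger_gap: -0.1
time: 18.55
tool_pos: [526.5, 27.6, 41.9]
tcp_rot: [-180.0, 0.0, -2.2]
ft_force: [0.0, -0.7, 0.1]
finger_gap: 0.2
```

```bash
python3 -m jog '[[[0,0,0.03,0,0,0,0],[0,0,0,0,0,0,0]]]'; python3 -m jog '[[[0,0,0.015,0,0,0,0],[0,0,0,0,0,0,0]]]'
```

```text
time: 18.8
tool_pos: [527.0, 27.5, 40.5]
tcp_rot: [-180.0, -0.0, -2.2]
ft_force: [0.8, 0.7, 0.2]
finger_gap: -0.1
time: 19.05
tool_pos: [527.2, 27.5, 40.1]
tcp_rot: [180.0, -0.0, -2.2]
ft_force: [-1.4, -0.6, 4.2]
finger_gap: 0.2
```

```bash
python3 -m jog '[[[0,0,0.01,0,0,0,0],[0,0,0,0,0,0,0],[0,0,0,0,0,0,0]]]'
```

```text
time: 19.42
tool_pos: [527.3, 27.5, 40.1]
tcp_rot: [180.0, -0.0, -2.2]
ft_force: [-5.2, -0.1, 9.3]
finger_gap: -0.2
```

```bash
python3 -m jog '[[[0,0,-0.5,0,0,0,0],[0,0,-0.5,0,0,0,0],[-0.626,0.612,0,0,0,0,0],[-0.625,0.613,0,0,0,0,0],[-0.625,0.613,0,0,0,0,0],[0,0,0.45,0,0,0,0],[0,0,0.41,0,0,0,0],[0,0,0,0,0,0,0]]]';python3 -m jog '[[[0,0,0.04,0,0,0,0],[0,0,0,0,0,0,0]]]';python3 -m jog '[[[0,0,0.02,0,0,0,0],[0,0,0,0,0,0,0]]]'
```

```text
time: 20.42
tool_pos: [428.6, -60.5, 44.8]
tcp_rot: [-180.0, 0.2, -2.2]
ft_force: [0.1, 0.0, 0.2]
finger_gap: 0.1
time: 20.68
tool_pos: [430.5, -60.8, 44.9]
tcp_rot: [180.0, -0.1, -2.2]
ft_force: [-0.4, -0.5, -0.4]
finger_gap: -0.1
time: 20.92
tool_pos: [430.1, -60.8, 43.4]
tcp_rot: [180.0, -0.0, -2.2]
ft_force: [-0.0, 0.4, 1.0]
finger_gap: 0.0
```

```bash
python3 -m jog '[[[0,0,0.02,0,0,0,0],[0,0,0,0,0,0,0]]]';python3 -m jog '[[[0,0,0.02,0,0,0,0],[0,0,0,0,0,0,0]]]';python3 -m jog '[[[0,0,0.02,0,0,0,0],[0,0,0,0,0,0,0]]]'
```

```text
time: 21.18
tool_pos: [430.0, -60.8, 42.3]
tcp_rot: [-180.0, -0.0, -2.2]
ft_force: [-1.9, 0.9, 3.4]
finger_gap: 0.0
time: 21.42
tool_pos: [429.8, -60.7, 41.1]
tcp_rot: [-180.0, 0.0, -2.2]
ft_force: [-2.0, 0.3, 3.1]
finger_gap: -0.0
time: 21.68
tool_pos: [429.8, -60.8, 40.1]
tcp_rot: [-180.0, 0.0, -2.2]
ft_force: [-3.5, 0.4, 4.1]
finger_gap: 0.0
```

B gives way by about 2.4 mm at 3 to 4 N, so it rocks. I'll press on to 10 N.

```bash
python3 -m jog '[[[0,0,0.012,0,0,0,0],[0,0,0,0,0,0,0],[0,0,0,0,0,0,0]]]'
```

```text
time: 22.05
tool_pos: [429.8, -60.8, 40.0]
tcp_rot: [180.0, 0.0, -2.2]
ft_force: [-5.6, 0.7, 11.5]
finger_gap: 0.3
```

```bash
python3 -m jog '[[[0,0,-0.04,0,0,0,0],[0,0,-0.06,0,0,0,0],[0,0,-0.3,0,0,0,0],[0.63,0,0,0,0,0,0],[0.63,0,0,0,0,0,0],[0.62,0,0,0,0,0,0],[0,0,0.3,0,0,0,0],[0,0,0,0,0,0,0]]]';python3 -m jog '[[[0,0,0.03,0,0,0,0],[0,0,0,0,0,0,0]]]';python3 -m jog '[[[0,0,0.03,0,0,0,0],[0,0,0,0,0,0,0]]]';python3 -m jog '[[[0,0,0.02,0,0,0,0],[0,0,0,0,0,0,0]]]'
```

```text
time: 23.05
tool_pos: [522.5, -64.1, 43.4]
tcp_rot: [-180.0, 0.1, -2.2]
ft_force: [0.6, 0.4, 3.5]
finger_gap: 0.0
time: 23.3
tool_pos: [522.9, -64.2, 43.1]
tcp_rot: [-180.0, 0.1, -2.2]
ft_force: [-1.5, 0.8, 1.6]
finger_gap: -0.1
time: 23.55
tool_pos: [523.7, -64.3, 41.7]
tcp_rot: [180.0, 0.0, -2.2]
ft_force: [-1.7, 0.5, 2.5]
finger_gap: 0.1
time: 23.8
tool_pos: [523.9, -64.4, 40.6]
tcp_rot: [180.0, -0.0, -2.2]
ft_force: [-2.0, 0.3, 3.0]
finger_gap: 0.0
```

```bash
python3 -m jog '[[[0,0,0.02,0,0,0,0],[0,0,0,0,0,0,0]]]';python3 -m jog '[[[0,0,0.007,0,0,0,0],[0,0,0,0,0,0,0]]]'
```

```text
time: 24.05
tool_pos: [524.0, -64.4, 40.1]
tcp_rot: [-180.0, -0.0, -2.2]
ft_force: [-4.5, 0.7, 6.9]
finger_gap: -0.0
time: 24.3
tool_pos: [524.1, -64.4, 40.0]
tcp_rot: [180.0, -0.0, -2.2]
ft_force: [-5.7, 0.4, 10.4]
finger_gap: -0.1
```

```bash
python3 -m jog '[[[0,0,-0.04,0,0,0,0],[0,0,-0.06,0,0,0,0],[0,0,-0.9,0,0,0,0],[-0.63,0.617,0,0,0,0,0],[-0.63,0.617,0,0,0,0,0],[-0.63,0.616,0,0,0,0,0],[0,0,0.45,0,0,0,0],[0,0,0.45,0,0,0,0],[0,0,0,0,0,0,0],[0,0,0.03,0,0,0,0],[0,0,0,0,0,0,0]]]';python3 -m jog '[[[0,0,0.03,0,0,0,0],[0,0,0,0,0,0,0]]]';python3 -m jog '[[[0,0,0.02,0,0,0,0],[0,0,0,0,0,0,0]]]'
```

```text
time: 25.68
tool_pos: [426.7, -153.4, 43.7]
tcp_rot: [180.0, -0.1, -2.2]
ft_force: [0.5, 0.0, 0.8]
finger_gap: 0.1
time: 25.92
tool_pos: [426.1, -153.2, 41.5]
tcp_rot: [180.0, -0.0, -2.2]
ft_force: [0.5, 0.7, 0.3]
finger_gap: 0.0
time: 26.18
tool_pos: [425.8, -153.1, 40.2]
tcp_rot: [-180.0, 0.0, -2.2]
ft_force: [0.4, -0.6, 0.7]
finger_gap: -0.3
```

```bash
python3 -m jog '[[[0,0,0.016,0,0,0,0],[0,0,0,0,0,0,0],[0,0,0,0,0,0,0]]]'
```

```text
time: 26.55
tool_pos: [425.9, -153.2, 40.0]
tcp_rot: [-180.0, 0.0, -2.2]
ft_force: [-4.9, 2.5, 6.7]
finger_gap: -0.1
```

```bash
python3 -m jog '[[[0,0,0.006,0,0,0,0],[0,0,0,0,0,0,0]]]'; python3 -m jog '[[[0,0,-0.3,0,0,0,0],[0.63,0,0,0,0,0,0],[0.63,0,0,0,0,0,0],[0.62,0,0,0,0,0,0],[0,0,0.2,0,0,0,0],[0,0,0,0,0,0,0],[0,0,0.05,0,0,0,0],[0,0,0,0,0,0,0]]]';  python3 -m jog '[[[0,0,0.03,0,0,0,0],[0,0,0,0,0,0,0]]]'; python3 -m jog '[[[0,0,0.015,0,0,0,0],[0,0,0,0,0,0,0]]]'
```

```text
time: 26.8
tool_pos: [425.9, -153.2, 40.0]
tcp_rot: [-180.0, 0.0, -2.2]
ft_force: [-4.7, 2.0, 11.0]
finger_gap: -0.0
time: 27.8
tool_pos: [519.2, -156.7, 41.6]
tcp_rot: [-180.0, 0.0, -2.2]
ft_force: [0.1, -1.2, 1.0]
finger_gap: -0.2
time: 28.05
tool_pos: [519.7, -156.8, 40.2]
tcp_rot: [180.0, -0.0, -2.2]
ft_force: [0.5, -0.2, 0.0]
finger_gap: 0.1
time: 28.3
tool_pos: [519.8, -156.8, 40.0]
tcp_rot: [180.0, 0.0, -2.2]
ft_force: [-3.4, 1.4, 7.4]
finger_gap: 0.0
```

```bash
python3 -m jog '[[[0,0,0.006,0,0,0,0],[0,0,0,0,0,0,0]]]'; python3 -m jog '[[[0,0,-1,0,0,0,0],[0,0,-1,0,0,0,0.4],[0,0,-0.2,0,0,0,0.4]]]'
python3 - <<'E'
from h import *
im,d=snap('scene','s4')
a=cv2.resize(im[130:270,270:400,::-1],None,fx=4,fy=4,interpolation=cv2.INTER_CUBIC);cv2.imwrite('pics/s4c.png',a)
W=world('scene',d);hsv=cv2.cvtColor(im,cv2.COLOR_RGB2HSV)
for nm,zc,dz,yl,yh in(('A',40,5,-39,60),('B',40,5,-136,-39),('F3',40,5,-230,-140)):
    m=(abs(W[...,2]-zc)<dz)&(hsv[...,1]<60)&(d>0)&(hsv[...,2]>90)&(W[...,0]>405)&(W[...,0]<545)&(W[...,1]>yl)&(W[...,1]<yh)
    P=W[m];print(nm,len(P),np.percentile(P,[1,50,99],axis=0).round(1).tolist(),cv2.minAreaRect(P[:,:2].astype(np.float32)))
b=(hsv[...,0]>100)&(hsv[...,0]<125)&(hsv[...,1]>120)&(d>0)&(abs(W[...,2]-60)<16)&(W[...,0]>430)&(W[...,0]<520)
for yl,yh in((-40,60),(-136,-40),(-230,-136)):
    P=W[b&(W[...,1]>yl)&(W[...,1]<yh)];print(P.mean(0).round(1),np.percentile(P,[2,98],axis=0).round(0).tolist())
E
```

```text
time: 28.55
tool_pos: [519.9, -156.8, 40.0]
tcp_rot: [180.0, 0.0, -2.2]
ft_force: [-5.1, 1.4, 9.5]
finger_gap: 0.1
time: 28.92
tool_pos: [522.4, -157.8, 153.9]
tcp_rot: [179.9, -0.4, -2.2]
ft_force: [0.4, -0.3, -0.3]
finger_gap: 33.6
A 348 [[423.8, -26.3, 35.6], [464.7, 23.0, 39.4], [533.6, 46.1, 41.8]] ((479.12060546875, 5.5105133056640625), (80.93955993652344, 111.11892700195312), 88.72715759277344)
B 273 [[420.2, -117.1, 36.0], [461.2, -70.1, 40.5], [530.1, -45.5, 44.0]] ((479.1763916015625, -81.81742858886719), (72.77165985107422, 120.17935943603516), 88.029541015625)
F3 221 [[416.2, -219.4, 35.4], [450.9, -166.2, 39.2], [526.4, -141.7, 41.8]] ((468.6274719238281, -183.17698669433594), (83.68790435791016, 118.59046936035156), 85.7181167602539)
[476.7  13.1  60.1] [[458.0, 6.0, 44.0], [498.0, 17.0, 74.0]]
[472.3 -79.   59.8] [[454.0, -85.0, 44.0], [493.0, -74.0, 73.0]]
[ 469.8 -174.3   60.1] [[452.0, -181.0, 44.0], [490.0, -169.0, 73.0]]
```

View pics/s4c.png

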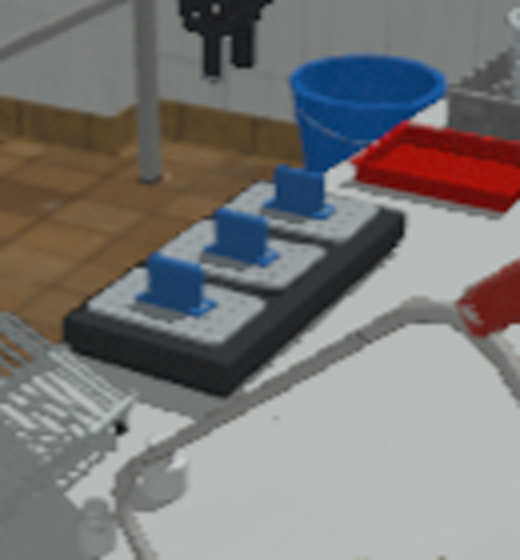

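All three lie in a neat row with the bars up, undisturbed. Next I'll grasp B, the middle one.

```bash
python3 -m jog '[[[-0.472,-0.688,0,0,0,0,0.4],[-0.472,-0.688,0,0,0,0,0.4],[0,0,0.8,0,0,0,0.4],[0,0,0.7,0,0,0,0.4],[0,0,0.38,0,0,0,0.4],[0,0,0,0,0,0,0.4],[0,0,0,0,0,0,0.4]]]' 50
```

```text
time: 29.85
tool_pos: [475.3, -86.2, 55.2]
tcp_rot: [-180.0, 0.0, -2.2]
ft_force: [0.1, 0.1, 0.6]
finger_gap: 34.5
```

```bash
python3 -m jog '[[[0,0,0.12,0,0,0,0.4],[0,0,0,0,0,0,0],[0,0,0,0,0,0,0],[0,0,0,0,0,0,0],[0,0,0,0,0,0,0],[0,0,-0.5,0,0,0,0],[0,0,-0.9,0,0,0,0],[0,0,-0.7,0,0,0,0]]]' 50
python3 -m jog '[[[-0.129,0.869,0,0,0,0,0],[-0.129,0.869,0,0,0,0,0],[-0.129,0.869,0,0,0,0,0],[-0.129,0.869,0,0,0,0,0],[-0.129,0.869,0,0,0,0.002,0],[-0.129,0.869,0,0,0,0,0],[-0.129,0.869,0,0,0,0,0],[0,0,0.5,0,0,0,0],[0,0,0,0,0,0,0]]]'
python3 - <<'E'
from h import *
im,d=snap('scene','s5');im2,d2=snap('top','t5')
a=cv2.resize(im[90:220,310:440,::-1],None,fx=3,fy=3,interpolation=cv2.INTER_CUBIC)
b=cv2.resize(im2[160:260,380:480,::-1],None,fx=4,fy=4,interpolation=cv2.INTER_CUBIC)
o=np.zeros((400,795,3),np.uint8);o[:390,:390]=a;o[:400,395:]=b;cv2.imwrite('pics/s5c.png',o)
W=world('scene',d);hsv=cv2.cvtColor(im,cv2.COLOR_RGB2HSV)
z0=telemetry.sense()['tool_pos'][2]
m=(abs(W[...,2]-z0+10)<12)&(hsv[...,1]<60)&(d>0)&(hsv[...,2]>90)&(W[...,0]>340)&(W[...,0]<500)&(W[...,1]>-440)&(W[...,1]<-335)
P=W[m];print(len(P),np.percentile(P,[1,50,99],axis=0).round(1).tolist(),cv2.minAreaRect(P[:,:2].astype(np.float32)))
m=(abs(W[...,2]-20)<6)&((hsv[...,0]<8)|(hsv[...,0]>172))&(hsv[...,1]>150)&(W[...,0]>320)&(W[...,0]<520)&(W[...,1]<-320)&(W[...,1]>-470)
P=W[m];print('tray',len(P),np.percentile(P,[1,50,99],axis=0).round(1).tolist(),cv2.minAreaRect(P[:,:2].astype(np.float32)))
E
```

```text
time: 30.85
tool_pos: [474.9, -86.0, 154.8]
tcp_rot: [-180.0, 0.0, -2.2]
ft_force: [1.2, 0.2, -5.2]
finger_gap: 10.8
time: 31.98
tool_pos: [415.5, -386.5, 125.6]
tcp_rot: [-179.7, 0.3, -3.0]
ft_force: [-0.6, 0.2, -4.1]
finger_gap: 11.1
181 [[361.0, -417.5, 112.2], [411.1, -366.1, 116.8], [470.0, -341.9, 129.2]] ((415.98175048828125, -379.8579406738281), (77.75616455078125, 110.44500732421875), 89.06900024414062)
tray 189 [[341.9, -445.6, 14.1], [405.0, -378.8, 18.6], [493.2, -325.2, 21.6]] ((417.5181884765625, -385.03961181640625), (121.68333435058594, 152.82127380371094), 88.74132537841797)
```

View pics/s5c.png

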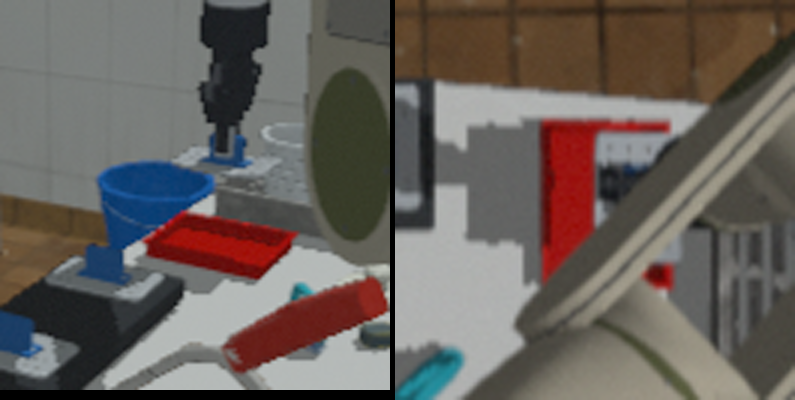

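```bash
python3 -m jog '[[[0.03,0.07,0.4,0,0,0,0],[0,0,0.7,0,0,0,0],[0,0,0.6,0,0,0,0],[0,0,0.25,0,0,0,0],[0,0,0,0,0,0,0],[0,0,0,0,0,0,0]]]'; python3 -m jog '[[[0,0,0.06,0,0,0,0],[0,0,0,0,0,0,0]]]'
```

```text
time: 32.83
tool_pos: [419.8, -392.7, 33.1]
tcp_rot: [179.9, -0.1, -2.9]
ft_force: [-0.5, -0.7, -3.9]
finger_gap: 11.0
time: 33.08
tool_pos: [419.2, -392.1, 29.2]
tcp_rot: [180.0, -0.0, -2.9]
ft_force: [-0.3, 0.1, -4.1]
finger_gap: 10.8
```

```bash
python3 -m jog '[[[0,0,0.1,0,0,0,0],[0,0,0,0,0,0,0]]]'; python3 -m jog '[[[0,0,0.04,0,0,0,0],[0,0,0,0,0,0,0]]]'; python3 -m jog '[[[0,0,0.03,0,0,0,0],[0,0,0,0,0,0,0]]]'
```

```text
time: 33.33
tool_pos: [418.5, -391.4, 23.0]
tcp_rot: [-180.0, 0.0, -2.9]
ft_force: [-0.1, 0.8, -4.0]
finger_gap: 11.0
time: 33.58
tool_pos: [418.7, -391.7, 21.4]
tcp_rot: [-180.0, 0.0, -2.9]
ft_force: [-0.4, -0.1, -5.2]
finger_gap: 11.1
time: 33.83
tool_pos: [418.8, -391.7, 20.0]
tcp_rot: [-180.0, 0.0, -2.9]
ft_force: [-0.3, 0.5, -3.7]
finger_gap: 10.9
```

```bash
python3 -m jog '[[[0,0,0.02,0,0,0,0],[0,0,0,0,0,0,0]]]'; python3 -m jog '[[[0,0,0.02,0,0,0,0],[0,0,0,0,0,0,0]]]'
```

```text
time: 34.08
tool_pos: [418.8, -391.7, 19.0]
tcp_rot: [-180.0, 0.0, -2.9]
ft_force: [-0.2, -0.3, -4.5]
finger_gap: 11.5
time: 34.33
tool_pos: [418.9, -391.9, 18.4]
tcp_rot: [180.0, -0.0, -2.9]
ft_force: [-1.6, 1.8, 0.6]
finger_gap: 11.0
```

Contact. I'll release, retreat and look.

```bash
python3 -m jog '[[[0,0,-0.01,0,0,0,0.35],[0,0,0,0,0,0,0.35],[0,0,0,0,0,0,0.35],[0,0,-0.4,0,0,0,0.35],[0,0,-0.9,0,0,0,0.35],[0,0,-1,0,0,0,0.35],[0,0,-1,0,0,0,0.35],[-0.9,0.9,-0.6,0,0,0,0.35],[-0.9,0.9,0,0,0,0,0.35],[-0.9,0.9,0,0,0,0,0.35],[-0.9,0.9,0,0,0,0,0.35],[0,0,0,0,0,0,0.35]]]'
python3 - <<'E'
from h import *
im,d=snap('scene','s6');im2,d2=snap('top','t6')
a=cv2.resize(im[130:270,220:420,::-1],None,fx=2,fy=2,interpolation=cv2.INTER_CUBIC)
b=cv2.resize(im2[165:245,180:460,::-1],None,fx=2.85,fy=2.85,interpolation=cv2.INTER_CUBIC)
o=np.zeros((600,800,3),np.uint8);o[:280,:400]=a;o[300:300+b.shape[0],:b.shape[1]]=b;cv2.imwrite('pics/s6c.png',o)
E
```

```text
time: 35.83
tool_pos: [233.9, -558.2, 211.9]
tcp_rot: [179.9, 0.0, -3.2]
ft_force: [0.8, 1.3, 0.8]
finger_gap: 29.8
```

View pics/s6c.png

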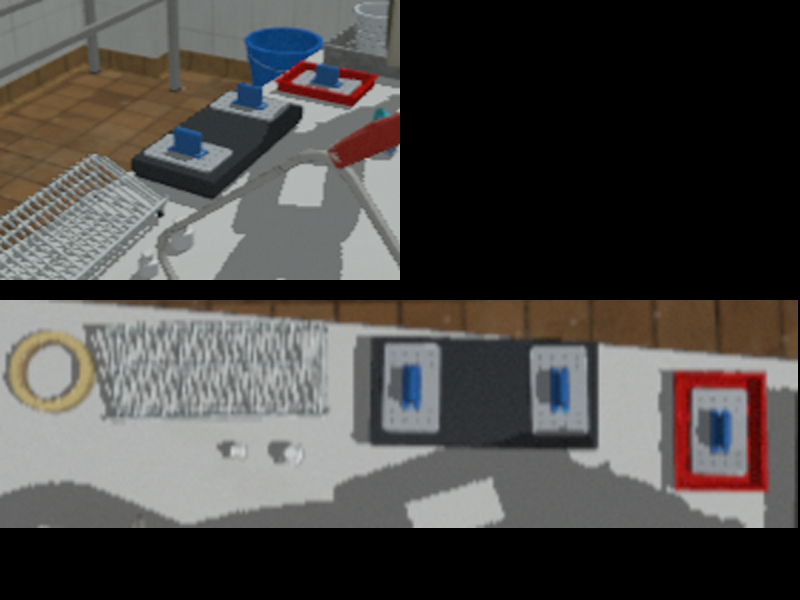

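The follower that rocks lies flat on the tray floor with its bar up, at (718,430) in the lower picture. The flat ones are on the plate at (411,388) and (560,388). The tape and weights have not moved, and the arm is clear.

```bash
python3 -c "
from bench import job;print(job.hand_in())"
```

```text
the job is handed in; nothing more can be done
None
```

The job is done and handed in, with the robot's clock at about 36 s of the 72 s allowed. The follower that rocks is in the red tray, and the two flat ones are still on the plate.

I laid both rack followers handle up beside the third, about 92 mm apart. I then pressed a near and a far corner of each, going left to right:

| Follower | Near corner | Far corner | Result |
|---|---|---|---|
| Left | held still, 13 N easing to 8 N | held still, 9 N | flat |
| Middle | gave way about 2.4 mm at 3–4 N, then pressed to 11.5 N | gave way about 3 mm, then pressed to 10 N | rocks |
| Right | held still, 11 N | held still, 9.5 N | flat |

**Last checks:** the final pictures show the rocking follower handle up on the tray floor and the flat ones handle up on the plate. The tape roll and both weights are where they started, and the arm is clear of everything.

**Disagreements:** the two cameras and the robot's own position reading differed by 2–5 mm across the row. That is small next to the clearances in the tray and along the row. No check failed.

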